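# Check the travel of a trolley wheel's brake lever

### The job

Swing the blue brake lever of the trolley wheel slowly along the scale, away from the red marker, until its resistance clearly firms up, without forcing it further (15 N is too much), and leave it there with the brake on. Then note how far it travelled: slide the red marker along the scale until its pointer lines up with the lever's pointed tip, and let go. Leave the things lying around it alone.

Things in the scene. Friction and masses are not known exactly. Their poses are not given: they have to be found in the camera images.
- brake_unit: Fixed plywood board 260 x 350 x 12 mm with a trolley wheel lying flat (tyre 180 mm across), on it a round brake drum 160 mm across, 98 mm tall at its nut. Origin on the bench under the drum's axis. The released lever points along +y, leaning 0.25 rad to -x, and swings towards +x. A white arc scale, radius 165 to 230 mm, top 28 mm above the bench, lies under the lever's tip.
- pivot (a point): Point on the drum's vertical axis, 70 mm above the bench: lever and marker both swing about it. Inside, out of sight, the brake shoe meets the drum at an unknown lever angle from 0.18 to 0.5 rad.
- lever_tip (a point): Thin blue pointed tip of the brake lever, 170 mm from the axis, 70 mm above the bench. The lever is a level bar; its blue grip lies 115 to 160 mm from the axis, is 16 mm wide, spans 60 to 80 mm above the bench, with free space beneath down to the board (12 mm) between tyre (90 mm from the axis) and scale (165 mm). Push the grip sideways at 140 mm from the axis, from the released side.
- brake_lever (a joint): Lever angle, rad: 0 released, growing clockwise seen from above. Starts at 0 to 0.06, stays where it is left. At the grip, 140 mm out, free travel takes about 2 N; once the shoe bites the push climbs about 2.5 N per mm of lever travel. 6 to 12 N puts the brake on; 15 N is too much. Let go, it springs back a few mm at most and stays with the shoe pressed on.
- travel_marker (a joint): Marker angle about the same axis, rad, same zero and direction as the lever: lined up when both angles are equal. Starts at -0.30 to -0.10, on the released side of the lever. It stays where it is left; about 1.7 N at its grip slides it.
- marker_grip (a point): Middle of the marker's upright red grip, 210 mm from the axis, 62 mm above the bench: a post 16 mm wide along the scale, 20 mm deep towards the axis, from 41 to 83 mm above the bench, on a sliding foot 26 mm wide along the scale, 188 to 228 mm from the axis.
- marker_tip (a point): End of the red marker's thin pointer, 170 mm from the axis, 44 mm above the bench; it passes beneath the lever's tip and is lined up when it is straight below it.
- tape_roll: Bystander: yellow tape roll lying flat, 100 mm across, 25 mm high; origin at the centre of its underside.
- small_carton: Bystander: small brown carton with a yellow band, 60 x 90 x 50 mm; origin at the centre of its underside.
- screw_jar: Bystander: glass jar with a black cap, 56 mm across, 75 mm high; origin at the centre of its underside.
- wrench_mid (a point): Bystander: steel wrench 170 mm long lying flat; this point lies midway along it.

How it is judged:
On the way, in this order (a step that is already met when the one before it is completed fails the run):
1. the lever is pushed until the brake shoe bears firmly (at least about 5 N at the grip) (contact force between brake_lever and brake_unit above 5 N), for 0.1 s.
2. the red marker's pointer is under the lever's tip, with the brake still on (horizontal distance between lever_tip and marker_tip below 0.005 m and contact force between brake_lever and brake_unit above 2 N), for 0.2 s.
At the end, for the whole second after the job is handed in: The lever rests where its resistance firmed up, with the brake shoe still pressed on (at least 2 N at the shoe), and the red marker's pointer is within 5 mm, seen from above, of the lever's tip; both at rest and released (all of step 2 and velocity of joint brake_lever between -0.02 and 0.02 rad/s and velocity of joint travel_marker between -0.02 and 0.02 rad/s); the robot touches nothing.
It fails at once if the lever is forced: some 20 N or more of push at the grip (38 N at the brake shoe inside) (contact force between brake_lever and brake_unit above 38 N).
It fails at once if a bystander (tape roll, carton, jar or wrench) is moved by more than 20 mm (distance of any of tape_roll, small_carton, screw_jar, wrench_mid from where it was at the start of the episode above 0.02 m).
It also fails if it takes over 64 s, if anything falls off the work surface, if the arm or the gripper's body presses on something with over 40 N, if the wrist force passes 120 N, or if a joint passes its speed limit or range.

### The arm

A 6-joint arm with a two-finger parallel gripper is mounted at the origin on the work surface. World frame = base frame: x ahead of the robot, y to its left, z up, the work surface at z = 0. Lengths are in m, angles in rad, forces in N, time in s.
With the tool pointing down it reaches from about 0.35 to 0.975 m from the base axis. Payload 4.9 kg.
Tool frame: the origin (TCP) lies midway between the tips of the shut fingers; the grasp point (between the pads) lies 19 mm behind it; z points along the fingers, y is the line along which they close (so a half turn about z gives the same grasp; the last joint's range is limited). The gripper opens to 85 mm and grips with 20 to 120 N. Pads are 22 mm wide; open, the fingers measure 114 mm over their backs; the gripper's body (76 mm by 85 mm) begins 54 mm behind the grasp point. The pads swing forward as they close: fully open they stand 13 mm farther back than shut.
Start: joints at [1.144, 0.053, 1.613, -0, 1.476, -0.119], TCP at [0.189, 0.596, 0.231] pointing down, gripper open.
Joint ranges: [-3.01, 3.01], [-1.01, 2.22], [0.06, 2.58], [-1.02, 4.17], [0.09, 2.62], [-3.14, 3.14]. Speed limits (rad/s): [2.57, 2.57, 3.14, 3.14, 3.14, 3.14].

### API

Orientations are given as a unit quaternion [w, x, y, z].
In Python, from plant import * gives the robot as it stands.
- The arm moves only by the tool jog_arm, never from a script. Its argument "targets" is a list of rows, each a list of 3 entries, a list of its own where there are three numbers: the shift along the tool's x, y, z in units of 25 mm (1.0 is 25 mm), then the turn, a rotation vector about the tool's x, y, z in units of 8 degrees (1.0 is 8 degrees), then the opening in per cent of the stroke, from 0 (shut) to 100 (fully open). A call has 1 to 8 rows; each row is the pose to reach, as a shift and turn from the pose commanded when the call began, along the tool's axes at that moment; what a row does not reach only later rows make up. A row lasts 1/8 s, in which the tool goes at most 62.5 mm and 10.7 degrees, less where a joint would pass 70% of its speed; a pose out of reach is approached as far as the arm can. A call with a gripper value outside its range is refused whole. The fingers move at their own pace and stop on an object; the grip force is fixed at half the most. Time passes only in rows, so rows that repeat a pose let the fingers close. It gives the time, the measured TCP pose, the force, the opening and the grip force at its end, in the units of the state.
- state(): the state, without advancing time (a new reading comes with each control period).
- grab_frame(name): name is "scene" or "top" or "wrist"; returns (picture, depth): 420x560x3 uint8, red, green, blue; 420x560 float32, m along the optical axis (not along the pixel's ray), 0 where there is no reading.
- camera_params(name): a dict with "fovy" (degrees; the focal length in pixels is half the picture's height over the tangent of half this angle, whatever the lens; pixels are square), "cx", "cy" (the principal point, pixels), "dist" ([k1, k2, p1, p2, k3] as OpenCV has them; the pictures are not rectified), "rvec" (rotation vector, rad) and "tvec" (3), from world to camera coordinates, as OpenCV has them; the wrist camera has in their place "hand_eye" (4x4, takes a point from camera to tool coordinates, whose origin is the TCP and whose axes are the flange's). Camera axes: x right, y down, z forward; pixel columns grow to the right and rows downward; lengths in m; the calibration is good to about 2 mm. A picture is of the moment at which its call begins: read the wrist's pose just before it. camera_params takes no time and is no camera call.
- job_done(): hands the job in; it is judged then, once.
The state is a dict: "time": time; "joint_pos": joint angles; "joint_vel": joint speeds; "joint_efforts": joint torques, N m; "tool_pos": TCP position; "tool_rot": TCP orientation; "contact_force": force on the tool from outside, world axes, zero at the start; "ft_torque": the same for the moment, N m; "gripper_width": opening from 0.0 (shut) to 1.0 (fully open); "grasp_force": force on a finger pad.
Only numpy, scipy, OpenCV 4.12 (cv2) and the standard library are available. Lean on these libraries where they do the work, as an engineer would, in place of code of your own. Each camera call takes 0.05 s, during which the arm holds its last target. There are 200 camera calls.

## Working session

There is one attempt and no reset: what is moved stays moved. The work goes in short steps, Python scripts to look and compute and a tool call to move; the robot and the scene stay as the last step left them, time stands still between calls to the robot, and variables do not carry over. Pictures are saved under pics/ and viewed, at most 10 in all, crops included, and the job is handed in when it is done.

Besides the shell and the picture viewer there is one more tool, called after ">>>" as name(argument=value, ...) on one line, values as JSON. jog_arm: Moves the arm, as the interface text tells. Its arguments: {"type":"object","properties":{"targets":{"type":"array"}},"required":["targets"]}

```bash
mkdir -p pics; cat > h.py <<'E'
from plant import *
import numpy as np, cv2
def K(p,h=420):
    f=h/2/np.tan(np.radians(p["fovy"])/2); return np.array([[f,0,p["cx"]],[0,f,p["cy"]],[0,0,1.]])
def pose(name,st=None):
    p=camera_params(name)
    if name=="wrist":
        from scipy.spatial.transform import Rotation as R
        w,x,y,z=st["tool_rot"]; T=np.eye(4); T[:3,:3]=R.from_quat([x,y,z,w]).as_matrix(); T[:3,3]=st["tool_pos"]
        T=T@np.array(p["hand_eye"]); return p,T[:3,:3],T[:3,3]
    Rm=cv2.Rodrigues(np.array(p["rvec"],float))[0]; return p,Rm.T,-Rm.T@np.array(p["tvec"],float)
def plane(uv,z,cam):
    p,R,c=cam; n=cv2.undistortPoints(np.array(uv,float).reshape(-1,1,2),K(p),np.array(p["dist"],float)).reshape(-1,2)
    d=np.c_[n,np.ones(len(n))]@R.T
    return c+d*((z-c[2])/d[:,2])[:,None]
def mask(img,col):
    h=cv2.cvtColor(img,cv2.COLOR_RGB2HSV); H,S,V=cv2.split(h)
    if col=="red": return ((((H<8)|(H>172))&(S>130)&(V>60))*255).astype(np.uint8)
    if col=="blue": return (((H>98)&(H<128)&(S>120)&(V>50))*255).astype(np.uint8)
    if col=="white": return ((S<40)&(V>190)).astype(np.uint8)*255
def save(n,img): cv2.imwrite("pics/"+n,cv2.cvtColor(img,cv2.COLOR_RGB2BGR))
E
python3 - <<'E'
from h import *
st=state();print(st)
ims=[]
for n in ["top","scene","wrist"]:
    im,d=grab_frame(n); save(n+"0.png",im); np.save(n+"0.npy",d); cam=pose(n,st); print(n,cam[2],cam[1][:,2])
    for c in ["red","blue"]:
        k,_,s,ce=cv2.connectedComponentsWithStats(mask(im,c)); print(c,[(s[i].tolist(),ce[i].round(1).tolist()) for i in range(1,k) if s[i][4]>25])
E
```

```text
{'time': 0.0, 'joint_pos': array([ 1.14404487e+00,  5.33794440e-02,  1.61430846e+00, -2.11057135e-05,
        1.47598320e+00, -1.18986684e-01]), 'joint_vel': array([ 7.95323546e-04, -7.25615164e-04,  3.18381706e-04, -1.26569476e-03,
        1.10703001e-03, -2.99050015e-05]), 'joint_efforts': array([ 6.87654992e-04, -3.93674076e+01, -3.70175421e+01, -7.49842172e-06,
        7.14581736e-03, -1.74710704e-05]), 'tool_pos': array([0.18906731, 0.59506057, 0.23004037]), 'tool_rot': array([-2.69951778e-04,  1.53274709e-01,  9.88183072e-01, -1.00361031e-03]), 'contact_force': array([-0.42455881, -0.22950543, -0.00127759]), 'ft_torque': array([ 0.03498847,  0.00390158, -0.03475798]), 'grasp_force': 0.0, 'gripper_width': 1.002499681628143}
top [ 0.49121568 -0.05807111  1.04768334] [ 0.13334867 -0.00296988 -0.99106474]
red [([218, 282, 27, 19, 248], [228.9, 290.5])]
blue [([237, 251, 27, 11, 174], [251.1, 256.2])]
scene [ 1.03705954 -0.51199378  1.10118302] [-0.32586512  0.39084416 -0.86084422]
red [([45, 0, 26, 12, 53], [58.0, 8.0]), ([59, 5, 46, 27, 170], [75.3, 15.2]), ([64, 11, 40, 22, 100], [80.2, 16.9]), ([71, 69, 77, 46, 1279], [107.7, 98.2]), ([237, 139, 12, 26, 193], [242.3, 151.8])]
blue [([107, 0, 14, 8, 52], [112.0, 2.1]), ([245, 164, 13, 17, 106], [250.8, 171.8])]
wrist [0.11590132 0.61863021 0.37145481] [ 0.28694792 -0.09427897 -0.95329553]
red []
blue []
```

View pics/top0.png

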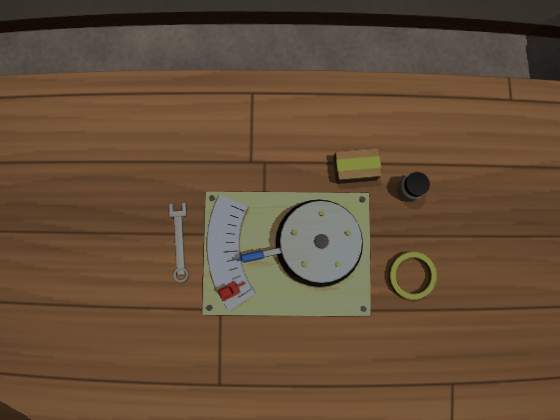

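View pics/scene0.png

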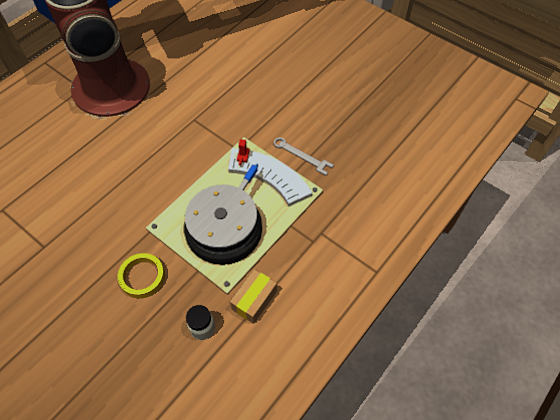

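The top view shows the board with the drum nut at (321,241), the blue grip at (252,256), the red marker at (229,291), and board screws near (212,198), (362,199), (363,309), (209,308). The scene view shows the nut at about (221,213) and confirms the layout. The lever has to swing up in the top image, and the wrench lies left of the scale.

```bash
python3 - <<'E'
from h import *
top=pose("top");sc=pose("scene")
im=cv2.cvtColor(cv2.imread("pics/top0.png"),cv2.COLOR_BGR2RGB);im2=cv2.cvtColor(cv2.imread("pics/scene0.png"),cv2.COLOR_BGR2RGB)
print("nut top",plane([(321.5,241.5)],.098,top),"scene",plane([(221,213.5)],.098,sc))
S=plane([(212,198),(362,199),(363,309),(209,308)],.012,top);print("screws",S.round(4).tolist())
# drum top circle
P=plane([(321.5,241.5)],.098,top)[0,:2]
yv=(S[0]-S[1]+S[3]-S[2])[:2];print("yaw of +y",np.degrees(np.arctan2(yv[1],yv[0])), "centre",S.mean(0))
for c,z in (("blue",.08),("red",.083)):
  for n,i,cam in(("top",im,top),("scene",im2,sc)):
    m=mask(i,c);k,l,s,ce=cv2.connectedComponentsWithStats(m)
    for j in range(1,k):
      if s[j][4]<100: continue
      q=plane([ce[j]],z,cam)[0]
      if q[0]<.25: continue
      ys,xs=np.where(l==j);pp=plane(np.c_[xs,ys],z,cam)[:,:2];v=np.linalg.svd(pp-pp.mean(0))[2][0]
      print(c,n,q.round(4),"r",np.hypot(*(q[:2]-P)).round(4),"ang",np.degrees(np.arctan2(q[1]-P[1],q[0]-P[0])).round(2),"axis",np.degrees(np.arctan2(v[1],v[0])).round(1))
d=np.load("top0.npy");print([d[v,u] for u,v in((321,241),(251,256),(310,250),(222,240))])
E
```

```text
nut top [[ 0.55759982 -0.14507926  0.098     ]] scene [[ 0.56256968 -0.14218034  0.098     ]]
screws [[0.6539, 0.0794, 0.012], [0.6548, -0.2398, 0.012], [0.4232, -0.2398, 0.012], [0.423, 0.0804, 0.012]]
yaw of +y 90.09456360011525 centre [ 0.53871578 -0.07995358  0.012     ]
blue top [ 0.529  -0.0091  0.08  ] r 0.139 ang 101.89 axis 102.7
blue scene [ 0.5313 -0.0076  0.08  ] r 0.14 ang 100.82 axis -77.4
red top [0.462  0.0328 0.083 ] r 0.2019 ang 118.26 axis -60.3
red scene [0.4787 0.0221 0.083 ] r 0.1849 ang 115.27 axis -49.5
[np.float32(0.95022833), np.float32(0.96284956), np.float32(0.9568391), np.float32(1.0188545)]
```

```bash
python3 - <<'E'
import cv2
a=cv2.imread("pics/top0.png")[185:320,195:375];cv2.imwrite("pics/crop1.png",cv2.resize(a,None,fx=4.4,fy=4.4,interpolation=cv2.INTER_CUBIC))
E
```

```text
(no output)
```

View pics/crop1.png

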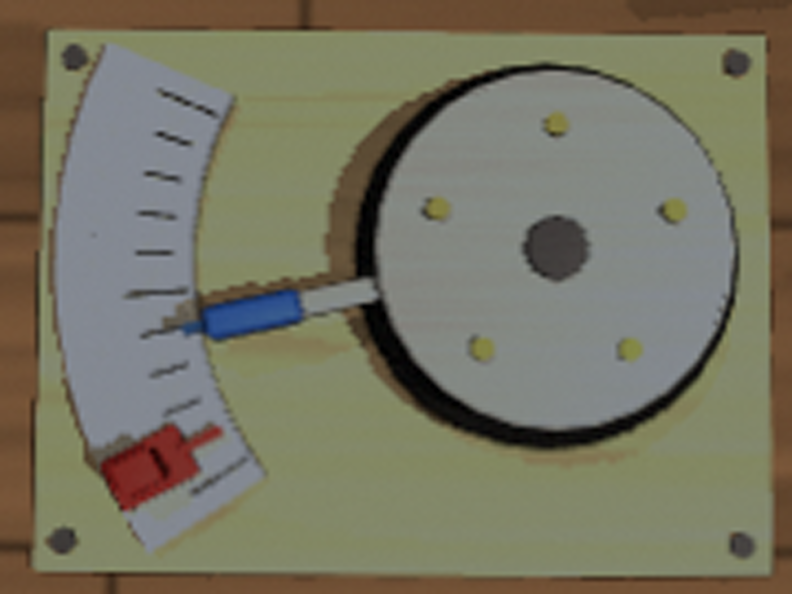

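The detail confirms the geometry: axis ≈ (0.560, -0.144), lever direction ≈ 102.5° (about 0.03 rad), marker ≈ 119°. The grip radius measures 139 mm, as it should. Next I hover on the released side of the lever.

```bash
cat >> h.py <<'E'
from scipy.spatial.transform import Rotation as Ro
C=np.array([.560,-.1437])
def delta(p,yaw):
    "shift/turn units from the measured pose to TCP p, tool down with tool y at yaw (deg)"
    st=state();w,x,y,z=st["tool_rot"];R0=Ro.from_quat([x,y,z,w]);a=np.radians(yaw)
    ty=np.array([np.cos(a),np.sin(a),0]);tz=np.array([0,0,-1.]);Rt=Ro.from_matrix(np.c_[np.cross(ty,tz),ty,tz])
    print("shift",(R0.inv().apply(np.array(p)-st["tool_pos"])/.025).round(3),"turn",np.degrees((R0.inv()*Rt).as_rotvec()/8).round(3),"t",st["time"])
def polar(r,deg,z,off=0):
    a=np.radians(deg);return np.r_[C+r*np.array([np.cos(a),np.sin(a)])+off*np.array([-np.sin(a),np.cos(a)]),z]
E
python3 -c "
from h import *
p=polar(.14,102.5,.2,.03);print(p);delta(p,102.5)"
```

```text
[ 0.50040957 -0.01351175  0.2       ]
shift [-19.242 -19.43    1.24 ] turn [-0.011 -0.004 -3.767] t 0.15
```

>>> jog_arm(targets=[[[-2.4,-2.4,0],[0,0,-0.5],0],[[-4.8,-4.8,0],[0,0,-1],0],[[-7.2,-7.2,0],[0,0,-1.5],0],[[-9.6,-9.7,0],[0,0,-2],0],[[-12,-12.1,0],[0,0,-2.5],0],[[-14.4,-14.5,0.3],[0,0,-3],0],[[-16.8,-17,0.6],[0,0,-3.4],0],[[-19.24,-19.43,1.24],[0,0,-3.77],0]])

```text
time: 1.15
tool_pos: [0.4175, 0.1491, 0.2192]
tool_rot: [0.001, -0.11, 0.994, 0.0]
contact_force: [1.3, 1.2, -0.7]
gripper_width: -0.003
grasp_force: 0.0
```

>>> jog_arm(targets=[[[0,0,0],[0,0,0],0],[[0,0,0],[0,0,0],0],[[0,0,0],[0,0,0],0],[[0,0,0],[0,0,0],0]])

```text
time: 1.65
tool_pos: [0.4165, 0.1522, 0.2192]
tool_rot: [0.0, -0.11, 0.994, 0.0]
contact_force: [-0.4, -0.8, -0.6]
gripper_width: -0.0
grasp_force: 0.0
```

```bash
python3 - <<'E'
from h import *
st=state();print(st["tool_pos"],st["tool_rot"],st["joint_pos"].round(2),st["contact_force"],st["gripper_width"])
im,d=grab_frame("wrist");save("w1.png",im);np.save("w1.npy",d)
delta(polar(.14,102.5,.05,.03),102.5)
cam=pose("wrist",st)
for c,z in(("blue",.08),("red",.083)):
    k,l,s,ce=cv2.connectedComponentsWithStats(mask(im,c));print(c,[(s[i].tolist(),ce[i].round(1).tolist(),plane([ce[i]],z,cam).round(4).tolist()) for i in range(1,k) if s[i][4]>60])
E
```

```text
[0.41645847 0.15218112 0.21916186] [ 7.54705284e-05 -1.10398509e-01  9.93887398e-01  5.63263135e-05] [ 0.18 -0.4   2.03  0.    1.51 -1.61] [-0.3539878  -0.76377442 -0.55531036] -0.00021789334543302887
shift [-1.822 -7.197  6.766] turn [0.    0.001 0.02 ] t 1.7
blue [([75, 256, 48, 21, 860], [98.4, 266.2], [[0.5225, -0.0061, 0.08]])]
red [([132, 185, 60, 39, 991], [163.2, 203.8], [[0.4453, 0.0482, 0.083]])]
```

View pics/w1.png

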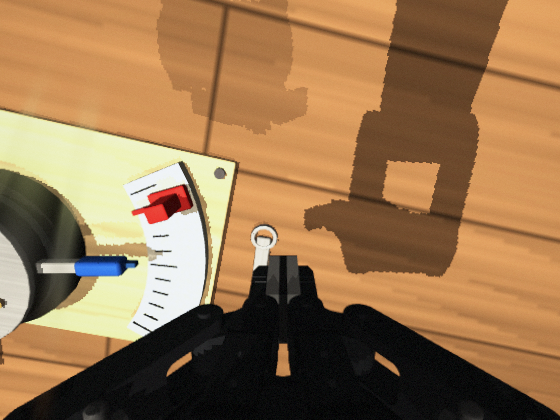

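The wrist view shows the blue lever at (98,266) and the marker at (163,204); the move stopped short. I continue to the hover pose.

>>> jog_arm(targets=[[[-0.6,-2.4,0.2],[0,0,0],0],[[-1.2,-4.8,0.5],[0,0,0],0],[[-1.82,-7.2,0.77],[0,0,0],0],[[-1.82,-7.2,0.77],[0,0,0],0],[[-1.82,-7.2,0.77],[0,0,0],0],[[-1.82,-7.2,0.77],[0,0,0],0]])

```text
time: 2.45
tool_pos: [0.5001, -0.0136, 0.2]
tool_rot: [0.0, -0.11, 0.994, 0.0]
contact_force: [-0.2, 0.1, 0.3]
gripper_width: -0.004
grasp_force: 0.0
```

```bash
python3 - <<'E'
from h import *
st=state();print(st["tool_pos"],st["contact_force"])
im,d=grab_frame("wrist");save("w2.png",im)
delta(polar(.14,102.5,.05,.03),102.5)
cam=pose("wrist",st)
for c,z in(("blue",.08),("red",.083)):
    k,l,s,ce=cv2.connectedComponentsWithStats(mask(im,c));print(c,[(s[i].tolist(),ce[i].round(1).tolist(),plane([ce[i]],z,cam).round(4).tolist()) for i in range(1,k) if s[i][4]>60])
E
```

```text
[ 0.50012825 -0.01357282  0.20004755] [-0.24972382  0.11710256  0.25042394]
shift [-7.000e-03  1.000e-03  6.005e+00] turn [-0.001  0.004  0.02 ] t 2.5
blue [([257, 221, 60, 20, 974], [282.3, 230.8], [[0.5248, -0.0088, 0.08]])]
red [([310, 143, 63, 38, 1459], [347.1, 162.7], [[0.4548, 0.029, 0.083]])]
```

View pics/w2.png

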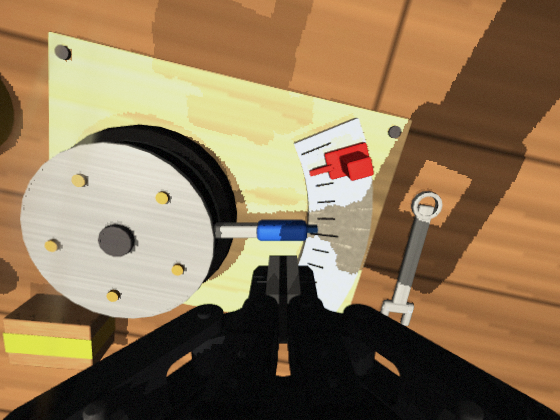

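The lever grip is at (282,231), the marker at (347,163) and the nut at (117,240). The fingers are on the released side, with a gap of about 6 mm to the lever after offsets. I back off 5 mm more and descend.

>>> jog_arm(targets=[[[0.2,0,1.5],[0,0,0],0],[[0.2,0,3],[0,0,0],0],[[0.2,0,4],[0,0,0],0],[[0.2,0,5],[0,0,0],0],[[0.2,0,5.5],[0,0,0],0],[[0.2,0,6],[0,0,0],0],[[0.2,0,6],[0,0,0],0],[[0.2,0,6],[0,0,0],0]])

```text
time: 3.5
tool_pos: [0.4962, -0.0161, 0.0507]
tool_rot: [0.001, -0.109, 0.994, -0.0]
contact_force: [0.3, -0.1, 0.1]
gripper_width: -0.002
grasp_force: 0.0
```

>>> jog_arm(targets=[[[-0.05,0,0],[0,0,0],0],[[-0.1,0,0],[0,0,0],0],[[-0.15,0,0],[0,0,0],0],[[-0.2,0,0],[0,0,0],0],[[-0.25,0,0],[0,0,0],0],[[-0.3,0,0],[0,0,0],0],[[-0.35,0,0],[0,0,0],0],[[-0.4,0,0],[0,0,0],0]])

```text
time: 4.5
tool_pos: [0.5053, -0.0138, 0.0498]
tool_rot: [-0.0, -0.109, 0.994, 0.0]
contact_force: [0.6, 0.0, -0.7]
gripper_width: 0.0
grasp_force: 0.0
```

>>> jog_arm(targets=[[[-0.05,0,0],[0,0,0.06],0],[[-0.1,0,0],[0,0,0.13],0],[[-0.15,0,0],[0,0,0.19],0],[[-0.2,0,0],[0,0,0.25],0],[[-0.25,0,0],[0,0,0.32],0],[[-0.3,-0.01,0],[0,0,0.38],0],[[-0.35,-0.01,0],[0,0,0.45],0],[[-0.4,-0.015,0],[0,0,0.51],0]])

```text
time: 5.5
tool_pos: [0.5148, -0.0118, 0.0495]
tool_rot: [-0.0, -0.073, 0.997, 0.0]
contact_force: [-2.5, 1.4, 0.5]
gripper_width: -0.001
grasp_force: 1.1
```

```bash
cat >> h.py <<'E'
def where(n=6):
    for i in range(n):
        st=state(); 
    v=st["tool_pos"][:2]-C;r=np.hypot(*v);a=np.arctan2(v[1],v[0]);t=np.array([np.sin(a),-np.cos(a)])
    w,x,y,z=st["tool_rot"];ty=Ro.from_quat([x,y,z,w]).as_matrix()[:,1]
    f=st["contact_force"];print("t",st["time"],"r",r.round(4),"ang",np.degrees(a).round(2),"yaw",np.degrees(np.arctan2(ty[1],ty[0])).round(2),"z",st["tool_pos"][2].round(4),"tang F",(f[:2]@t).round(2),"F",f.round(2),"est lever rad",(np.pi/2+.25-a+.019/r).round(3))
E
python3 -c "
from h import *
where()"
```

```text
t 5.5 r 0.1394 ang 108.92 yaw 98.42 z 0.0495 tang F -1.93 F [-2.52  1.4   0.47] est lever rad 0.056
```

```bash
cat >> h.py <<'E'
def arc(dths,dyaw=None):
    "shift/turn units to rotate the TCP clockwise about C by dth (rad)"
    st=state();w,x,y,z=st["tool_rot"];M=Ro.from_quat([x,y,z,w]).as_matrix();v=st["tool_pos"][:2]-C
    for d in dths:
        c,s=np.cos(d),np.sin(d);q=np.array([[c,s],[-s,c]])@v-v
        print("dth",round(d,3),"shift",(M.T@np.r_[q,0]/.025).round(3)[:2],"turn",round(np.degrees(d)/8,3))
E
python3 -c "
from h import *
arc([.02,.04,.06,.08])"
```

```text
dth 0.02 shift [-0.11   0.019] turn 0.143
dth 0.04 shift [-0.22   0.036] turn 0.286
dth 0.06 shift [-0.331  0.051] turn 0.43
dth 0.08 shift [-0.441  0.064] turn 0.573
```

>>> jog_arm(targets=[[[-0.04,0.006,0],[0,0,0.02],0],[[-0.08,0.013,0],[0,0,0.03],0],[[-0.12,0.02,0],[0,0,0.04],0],[[-0.165,0.027,0],[0,0,0.05],0],[[-0.21,0.034,0],[0,0,0.07],0],[[-0.25,0.04,0],[0,0,0.08],0],[[-0.29,0.045,0],[0,0,0.09],0],[[-0.33,0.05,0],[0,0,0.1],0]])

```text
time: 6.5
tool_pos: [0.5232, -0.0098, 0.0498]
tool_rot: [0.0, -0.067, 0.998, -0.0]
contact_force: [-2.2, -1.2, -1.0]
gripper_width: 0.0
grasp_force: 1.1
```

```bash
python3 -c "
from h import *
where();arc([.02,.04,.06])
im,d=grab_frame('top');k,l,s,ce=cv2.connectedComponentsWithStats(mask(im,'blue'));print([(s[i].tolist(),ce[i].round(1).tolist(),plane([ce[i]],.08,pose('top')).round(4).tolist()) for i in range(1,k) if s[i][4]>40])
"
```

```text
t 6.5 r 0.1389 ang 105.37 yaw 97.64 z 0.0498 tang F -2.48 F [-2.24 -1.21 -0.96] est lever rad 0.119
dth 0.02 shift [-0.11   0.014] turn 0.143
dth 0.04 shift [-0.221  0.025] turn 0.286
dth 0.06 shift [-0.331  0.035] turn 0.43
[]
```

>>> jog_arm(targets=[[[-0.05,0.006,0],[0,0,0.06],0],[[-0.1,0.012,0],[0,0,0.12],0],[[-0.15,0.018,0],[0,0,0.18],0],[[-0.2,0.022,0],[0,0,0.24],0],[[-0.2,0.022,0],[0,0,0.24],0],[[-0.2,0.022,0],[0,0,0.24],0]])

```text
time: 7.3
tool_pos: [0.5283, -0.0083, 0.0501]
tool_rot: [0.0, -0.05, 0.999, 0.0]
contact_force: [-1.5, -0.8, -1.2]
gripper_width: 0.002
grasp_force: 0.6
```

>>> jog_arm(targets=[[[-0.03,0.003,0],[0,0,0.03],0],[[-0.06,0.006,0],[0,0,0.06],0],[[-0.1,0.01,0],[0,0,0.1],0],[[-0.1,0.01,0],[0,0,0.1],0]])

```text
time: 7.8
tool_pos: [0.5307, -0.0078, 0.05]
tool_rot: [0.0, -0.043, 0.999, 0.0]
contact_force: [-2.0, -0.9, 1.5]
gripper_width: 0.002
grasp_force: 0.8
```

>>> jog_arm(targets=[[[-0.03,0.003,0],[0,0,0.03],0],[[-0.06,0.006,0],[0,0,0.06],0],[[-0.1,0.009,0],[0,0,0.12],0],[[-0.1,0.009,0],[0,0,0.12],0]])

```text
time: 8.3
tool_pos: [0.5331, -0.0074, 0.0499]
tool_rot: [0.0, -0.035, 0.999, 0.0]
contact_force: [-2.1, -0.4, 1.6]
gripper_width: -0.001
grasp_force: 0.7
```

>>> jog_arm(targets=[[[-0.03,0.003,0],[0,0,0.03],0],[[-0.06,0.006,0],[0,0,0.06],0],[[-0.1,0.009,0],[0,0,0.12],0],[[-0.1,0.009,0],[0,0,0.12],0]])

```text
time: 8.8
tool_pos: [0.5355, -0.007, 0.0498]
tool_rot: [0.0, -0.026, 1.0, 0.0]
contact_force: [-1.7, -0.1, 0.6]
gripper_width: -0.0
grasp_force: 0.8
```

>>> jog_arm(targets=[[[-0.03,0.003,0],[0,0,0.03],0],[[-0.06,0.006,0],[0,0,0.06],0],[[-0.1,0.009,0],[0,0,0.12],0],[[-0.1,0.009,0],[0,0,0.12],0]])

```text
time: 9.3
tool_pos: [0.538, -0.0066, 0.0498]
tool_rot: [0.0, -0.018, 1.0, 0.0]
contact_force: [-2.0, 0.0, 1.0]
gripper_width: -0.002
grasp_force: 0.9
```

>>> jog_arm(targets=[[[-0.03,0.003,0],[0,0,0.03],0],[[-0.06,0.006,0],[0,0,0.06],0],[[-0.1,0.009,0],[0,0,0.12],0],[[-0.1,0.009,0],[0,0,0.12],0]])

```text
time: 9.8
tool_pos: [0.5405, -0.0063, 0.0498]
tool_rot: [0.0, -0.009, 1.0, 0.0]
contact_force: [-2.3, 0.8, 0.6]
gripper_width: 0.0
grasp_force: 0.9
```

>>> jog_arm(targets=[[[-0.03,0.003,0],[0,0,0.03],0],[[-0.06,0.005,0],[0,0,0.06],0],[[-0.1,0.008,0],[0,0,0.12],0],[[-0.1,0.008,0],[0,0,0.12],0]])

```text
time: 10.3
tool_pos: [0.5429, -0.006, 0.0498]
tool_rot: [0.0, -0.001, 1.0, 0.0]
contact_force: [-1.6, 0.6, 1.5]
gripper_width: -0.001
grasp_force: 0.9
```

```bash
python3 -c "
from h import *
where();arc([.018])"
```

```text
t 10.3 r 0.1387 ang 97.06 yaw 90.12 z 0.0498 tang F -1.54 F [-1.63  0.64  1.51] est lever rad 0.264
dth 0.018 shift [-0.099  0.011] turn 0.129
```

>>> jog_arm(targets=[[[-0.03,0.003,0],[0,0,0.04],0],[[-0.06,0.007,0],[0,0,0.08],0],[[-0.1,0.011,0],[0,0,0.13],0],[[-0.1,0.011,0],[0,0,0.13],0]])

```text
time: 10.8
tool_pos: [0.5455, -0.0058, 0.0498]
tool_rot: [0.0, 0.008, 1.0, 0.0]
contact_force: [-2.1, 0.4, 1.1]
gripper_width: 0.001
grasp_force: 0.9
```

>>> jog_arm(targets=[[[-0.03,0.003,0],[0,0,0.04],0],[[-0.06,0.007,0],[0,0,0.08],0],[[-0.1,0.011,0],[0,0,0.13],0],[[-0.1,0.011,0],[0,0,0.13],0]])

```text
time: 11.3
tool_pos: [0.548, -0.0056, 0.0498]
tool_rot: [0.0, 0.017, 1.0, -0.0]
contact_force: [-2.7, 1.6, 1.0]
gripper_width: -0.002
grasp_force: 0.9
```

>>> jog_arm(targets=[[[-0.03,0.003,0],[0,0,0.04],0],[[-0.06,0.007,0],[0,0,0.08],0],[[-0.1,0.011,0],[0,0,0.13],0],[[-0.1,0.011,0],[0,0,0.13],0]])

```text
time: 11.8
tool_pos: [0.5505, -0.0055, 0.0498]
tool_rot: [0.0, 0.026, 1.0, -0.0]
contact_force: [-1.7, 1.0, 0.1]
gripper_width: -0.001
grasp_force: 0.9
```

>>> jog_arm(targets=[[[-0.03,0.003,0],[0,0,0.04],0],[[-0.06,0.007,0],[0,0,0.08],0],[[-0.1,0.011,0],[0,0,0.13],0],[[-0.1,0.011,0],[0,0,0.13],0]])

```text
time: 12.3
tool_pos: [0.553, -0.0053, 0.0498]
tool_rot: [0.0, 0.035, 0.999, -0.0]
contact_force: [-1.8, 0.2, -0.2]
gripper_width: 0.003
grasp_force: 0.9
```

>>> jog_arm(targets=[[[-0.03,0.003,0],[0,0,0.04],0],[[-0.06,0.006,0],[0,0,0.08],0],[[-0.1,0.009,0],[0,0,0.13],0],[[-0.1,0.009,0],[0,0,0.13],0]])

```text
time: 12.8
tool_pos: [0.5551, -0.0052, 0.0497]
tool_rot: [-0.0, 0.044, 0.999, -0.0]
contact_force: [-4.3, 0.6, 2.7]
gripper_width: 0.002
grasp_force: 2.3
```

>>> jog_arm(targets=[[[-0.02,0.002,0],[0,0,0.02],0],[[-0.04,0.004,0],[0,0,0.05],0],[[-0.04,0.004,0],[0,0,0.05],0]])

```text
time: 13.18
tool_pos: [0.5559, -0.0052, 0.0498]
tool_rot: [-0.001, 0.048, 0.999, -0.0]
contact_force: [-5.9, 1.0, 4.0]
gripper_width: -0.002
grasp_force: 2.9
```

>>> jog_arm(targets=[[[-0.02,0.002,0],[0,0,0.02],0],[[-0.04,0.004,0],[0,0,0.04],0],[[-0.05,0.004,0],[0,0,0.05],0],[[-0.05,0.004,0],[0,0,0.05],0]])

```text
time: 13.68
tool_pos: [0.5568, -0.0052, 0.0498]
tool_rot: [-0.001, 0.051, 0.999, -0.0]
contact_force: [-7.2, 0.8, 4.8]
gripper_width: -0.002
grasp_force: 3.7
```

>>> jog_arm(targets=[[[-0.02,0.002,0],[0,0,0.02],0],[[-0.04,0.003,0],[0,0,0.04],0],[[-0.04,0.003,0],[0,0,0.04],0],[[-0.04,0.003,0],[0,0,0.04],0]])

```text
time: 14.18
tool_pos: [0.5575, -0.0052, 0.0498]
tool_rot: [-0.002, 0.054, 0.999, -0.0]
contact_force: [-8.7, 0.7, 5.5]
gripper_width: 0.001
grasp_force: 4.3
```

```bash
python3 -c "
from h import *
where()"
```

```text
t 14.175 r 0.1386 ang 91.04 yaw 83.81 z 0.0498 tang F -8.69 F [-8.7   0.69  5.45] est lever rad 0.369
```

The brake is on at about 8.7 N. I back off and lift.

>>> jog_arm(targets=[[[0.05,0,0],[0,0,0],0],[[0.15,0,0],[0,0,0],0],[[0.4,0,0],[0,0,0],0],[[0.7,0,0],[0,0,0],0],[[0.7,0,-1],[0,0,0],0],[[0.7,0,-3],[0,0,0],0],[[0.7,0,-5],[0,0,0],0],[[0.7,0,-5],[0,0,0],0]])

```text
time: 15.18
tool_pos: [0.5444, -0.0038, 0.1809]
tool_rot: [0.006, 0.054, 0.999, -0.001]
contact_force: [0.2, -0.2, 0.1]
gripper_width: -0.002
grasp_force: 0.0
```

```bash
python3 - <<'E'
from h import *
where();st=state();p=polar(.21,119,.2,.04);print(p)
for n in("wrist","top","scene"):
    st=state();im,d=grab_frame(n);save(n+"3.png",im);cam=pose(n,st)
    for c,z in(("blue",.08),("red",.083)):
        k,l,s,ce=cv2.connectedComponentsWithStats(mask(im,c));print(n,c,[(s[i].tolist(),ce[i].round(1).tolist(),plane([ce[i]],z,cam).round(4).tolist()) for i in range(1,k) if s[i][4]>60])
delta(p,119)
E
```

```text
t 15.175 r 0.1408 ang 96.36 yaw 83.81 z 0.1809 tang F 0.22 F [ 0.24 -0.18  0.05] est lever rad 0.274
[0.42320519 0.02057775 0.2       ]
wrist blue [([258, 229, 64, 21, 1041], [284.7, 239.8], [[0.5712, -0.0054, 0.08]])]
wrist red [([286, 61, 67, 58, 1753], [322.3, 90.1], [[0.4605, 0.0326, 0.083]])]
top blue []
top red [([158, 195, 42, 157, 2129], [176.1, 274.0], [[0.4923, 0.1368, 0.083]]), ([194, 200, 72, 63, 3524], [229.1, 231.1], [[0.5775, 0.0346, 0.083]]), ([176, 208, 106, 160, 3838], [240.1, 308.3], [[0.428, 0.0106, 0.083]]), ([218, 282, 27, 19, 249], [228.9, 290.5], [[0.462, 0.0328, 0.083]]), ([164, 347, 78, 73, 4496], [202.8, 386.1], [[0.2771, 0.0807, 0.083]])]
scene blue [([258, 175, 19, 16, 131], [266.7, 182.0], [[0.5788, -0.0058, 0.08]])]
scene red [([44, 0, 35, 35, 278], [63.7, 19.1], [[-0.2127, 0.0511, 0.083]]), ([108, 0, 27, 11, 158], [118.1, 3.2], [[-0.1475, 0.1939, 0.083]]), ([173, 0, 104, 73, 2390], [237.4, 37.1], [[0.2083, 0.3088, 0.083]]), ([245, 0, 41, 45, 423], [268.6, 19.7], [[0.2301, 0.4172, 0.083]]), ([39, 4, 27, 33, 113], [53.2, 18.8], [[-0.2356, 0.0331, 0.083]]), ([71, 71, 78, 44, 1367], [109.1, 97.5], [[0.1033, -0.0641, 0.083]]), ([237, 143, 13, 22, 166], [242.3, 153.6], [[0.4824, 0.0182, 0.083]])]
shift [ 4.769  0.441 -1.041] turn [ 3.000e-03 -8.000e-03 -4.399e+00] t 15.325
```

View pics/wrist3.png

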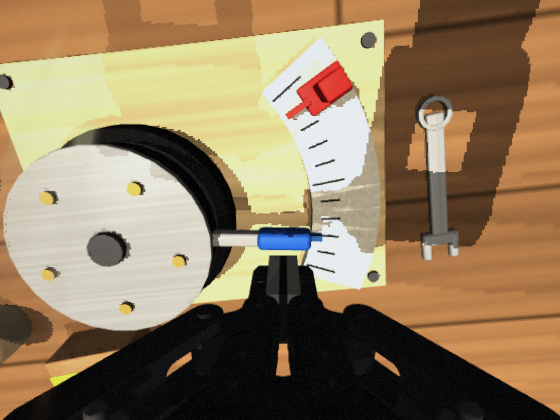

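The wrist view shows the nut at (106,249), the lever tip at about (321,238), the marker pointer tip at about (288,116) and the post top at about (330,84).

```bash
python3 - <<'E'
from h import *
st=state();cam=pose("wrist",st)
def pr(n,uv,z):
    q=plane([uv],z,cam)[0][:2];return q
N=pr("nut",(106,249),.098);print("nut",N)
for n,uv,z in(("lever tip",(321,238),.07),("grip",(284.7,239.8),.08),("marker tip",(288,116),.044),("post",(330,84),.083)):
    q=pr(n,uv,z)
    for c in(N,C): v=q-c;print(n,q.round(4),"r",np.hypot(*v).round(4),"ang",np.degrees(np.arctan2(v[1],v[0])).round(2))
E
```

```text
nut [ 0.54834474 -0.13459642]
lever tip [0.5688 0.0251] r 0.161 ang 82.7
lever tip [0.5688 0.0251] r 0.169 ang 87.02
grip [ 0.563  -0.0044] r 0.131 ang 83.59
grip [ 0.563  -0.0044] r 0.1393 ang 88.78
marker tip [0.4707 0.0083] r 0.1627 ang 118.52
marker tip [0.4707 0.0083] r 0.1763 ang 120.44
post [0.4524 0.038 ] r 0.1975 ang 119.07
post [0.4524 0.038 ] r 0.2112 ang 120.64
```

>>> jog_arm(targets=[[[1.2,0.1,-1],[0,0,-1.1],0],[[2.4,0.2,-1],[0,0,-2.2],0],[[3.6,0.3,-1],[0,0,-3.3],0],[[4.77,0.44,-1],[0,0,-4.4],0],[[4.77,0.44,-1],[0,0,-4.4],0],[[4.77,0.44,-1],[0,0,-4.4],0],[[4.77,0.44,-1],[0,0,-4.4],0]])

```text
time: 16.2
tool_pos: [0.4242, 0.0203, 0.1993]
tool_rot: [-0.001, -0.25, 0.968, 0.0]
contact_force: [0.2, -0.7, -0.0]
gripper_width: 0.004
grasp_force: 0.0
```

```bash
python3 - <<'E'
from h import *
where();st=state();im,d=grab_frame("wrist");save("w4.png",im);cam=pose("wrist",st)
k,l,s,ce=cv2.connectedComponentsWithStats(mask(im,'red'));print([(s[i].tolist(),ce[i].round(1).tolist()) for i in range(1,k) if s[i][4]>60])
print("N",plane([ce[np.argmax(s[1:,4])+1]],.083,cam))
delta(polar(.21,119,.052,.04),119)
E
```

```text
t 16.2 r 0.213 ang 129.63 yaw 118.96 z 0.1993 tang F -0.34 F [ 0.17 -0.74 -0.05] est lever rad -0.353
[([246, 216, 58, 40, 1420], [281.6, 232.7])]
N [[0.44678114 0.03118935 0.083     ]]
shift [0.026 0.027 5.899] turn [ 0.004 -0.005 -0.004] t 16.25
```

View pics/w4.png

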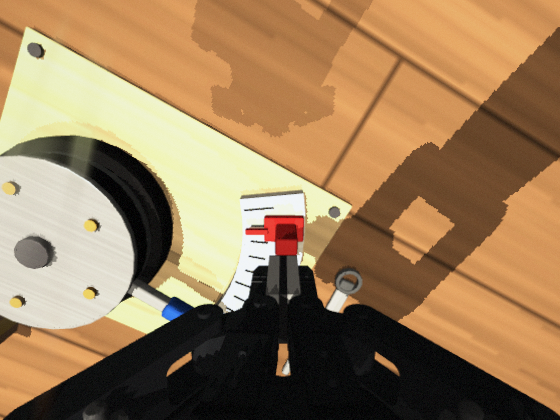

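The post top at (287,238) is in line with the fingers and the pointer is radial, so the yaw is right. I descend 7 mm further back.

>>> jog_arm(targets=[[[0.3,0.03,1.5],[0,0,0],0],[[0.3,0.03,3],[0,0,0],0],[[0.3,0.03,4.5],[0,0,0],0],[[0.3,0.03,5.5],[0,0,0],0],[[0.3,0.03,5.9],[0,0,0],0],[[0.3,0.03,5.9],[0,0,0],0],[[0.3,0.03,5.9],[0,0,0],0]])

```text
time: 17.12
tool_pos: [0.4181, 0.0173, 0.0537]
tool_rot: [0.001, -0.25, 0.968, -0.0]
contact_force: [-0.5, 0.1, 0.2]
gripper_width: -0.001
grasp_force: 0.0
```

>>> jog_arm(targets=[[[-0.15,0,0],[0,0,0],0],[[-0.3,0,0],[0,0,0],0],[[-0.4,0,0],[0,0,0],0],[[-0.5,0,0],[0,0,0],0],[[-0.6,0,0],[0,0,0],0],[[-0.7,0,0],[0,0,0],0],[[-0.8,0,0],[0,0,0],0],[[-0.8,0,0],[0,0,0],0]])

```text
time: 18.12
tool_pos: [0.4346, 0.0272, 0.0523]
tool_rot: [0.0, -0.251, 0.968, -0.0]
contact_force: [-0.1, -0.1, 0.2]
gripper_width: -0.0
grasp_force: 0.0
```

```bash
python3 - <<'E'
from h import *
where();arc([.1,.2,.3,.4,.5])
E
```

```text
t 18.125 r 0.212 ang 126.27 yaw 119.02 z 0.0523 tang F -0.14 F [-0.07 -0.14  0.23] est lever rad -0.293
dth 0.1 shift [-0.845  0.065] turn 0.716
dth 0.2 shift [-1.693  0.045] turn 1.432
dth 0.3 shift [-2.534 -0.059] turn 2.149
dth 0.4 shift [-3.36  -0.247] turn 2.865
dth 0.5 shift [-4.164 -0.516] turn 3.581
```

>>> jog_arm(targets=[[[-0.21,0.016,0],[0,0,0.15],0],[[-0.42,0.032,0],[0,0,0.32],0],[[-0.63,0.05,0],[0,0,0.5],0],[[-0.845,0.065,0],[0,0,0.68],0],[[-1.06,0.065,0],[0,0,0.86],0],[[-1.27,0.06,0],[0,0,1.04],0],[[-1.48,0.055,0],[0,0,1.22],0],[[-1.69,0.045,0],[0,0,1.4],0]])

```text
time: 19.12
tool_pos: [0.4711, 0.0488, 0.0522]
tool_rot: [-0.0, -0.154, 0.988, 0.0]
contact_force: [-1.1, -2.6, 0.3]
gripper_width: 0.002
grasp_force: 0.8
```

```bash
python3 - <<'E'
from h import *
where();arc([.05,.1,.15,.2,.25])
E
```

```text
t 19.125 r 0.212 ang 114.8 yaw 107.71 z 0.0522 tang F -2.06 F [-1.05 -2.63  0.28] est lever rad -0.093
dth 0.05 shift [-0.422  0.042] turn 0.358
dth 0.1 shift [-0.845  0.063] turn 0.716
dth 0.15 shift [-1.269  0.062] turn 1.074
dth 0.2 shift [-1.693  0.04 ] turn 1.432
dth 0.25 shift [-2.115 -0.003] turn 1.79
```

>>> jog_arm(targets=[[[-0.21,0.022,0],[0,0,0.12],0],[[-0.42,0.042,0],[0,0,0.26],0],[[-0.63,0.053,0],[0,0,0.4],0],[[-0.845,0.063,0],[0,0,0.56],0],[[-1.06,0.063,0],[0,0,0.72],0],[[-1.27,0.062,0],[0,0,0.88],0],[[-1.48,0.05,0],[0,0,1.05],0],[[-1.69,0.04,0],[0,0,1.2],0]])

```text
time: 20.12
tool_pos: [0.511, 0.0626, 0.0523]
tool_rot: [-0.0, -0.071, 0.997, -0.0]
contact_force: [-1.2, -2.0, -0.3]
gripper_width: 0.0
grasp_force: 0.9
```

```bash
python3 - <<'E'
from h import *
where();arc([.05,.1,.15,.2,.25])
E
```

```text
t 20.125 r 0.212 ang 103.35 yaw 98.12 z 0.0523 tang F -1.64 F [-1.21 -2.03 -0.25] est lever rad 0.107
dth 0.05 shift [-0.423  0.028] turn 0.358
dth 0.1 shift [-0.847  0.035] turn 0.716
dth 0.15 shift [-1.271  0.021] turn 1.074
dth 0.2 shift [-1.693 -0.015] turn 1.432
dth 0.25 shift [-2.113 -0.071] turn 1.79
```

>>> jog_arm(targets=[[[-0.21,0.015,0],[0,0,0.17],0],[[-0.42,0.028,0],[0,0,0.35],0],[[-0.63,0.033,0],[0,0,0.53],0],[[-0.845,0.035,0],[0,0,0.71],0],[[-1.06,0.03,0],[0,0,0.89],0],[[-1.27,0.02,0],[0,0,1.07],0],[[-1.48,0.005,0],[0,0,1.25],0],[[-1.69,-0.015,0],[0,0,1.43],0]])

```text
time: 21.12
tool_pos: [0.553, 0.0682, 0.0523]
tool_rot: [-0.0, 0.029, 1.0, 0.0]
contact_force: [-2.0, -1.4, 0.2]
gripper_width: -0.0
grasp_force: 0.9
```

```bash
python3 - <<'E'
from h import *
where();arc([.02,.04,.05,.06,.07])
st=state();im,d=grab_frame("wrist");save("w5.png",im);im,d=grab_frame("scene");cv2.imwrite("pics/s5.png",cv2.resize(im[130:230,190:330,::-1],None,fx=5,fy=5,interpolation=cv2.INTER_CUBIC))
E
```

```text
t 21.125 r 0.212 ang 91.9 yaw 86.67 z 0.0523 tang F -2.0 F [-1.95 -1.41  0.18] est lever rad 0.306
dth 0.02 shift [-0.169  0.014] turn 0.143
dth 0.04 shift [-0.338  0.024] turn 0.286
dth 0.05 shift [-0.423  0.028] turn 0.358
dth 0.06 shift [-0.508  0.031] turn 0.43
dth 0.07 shift [-0.593  0.033] turn 0.501
```

View pics/w5.png

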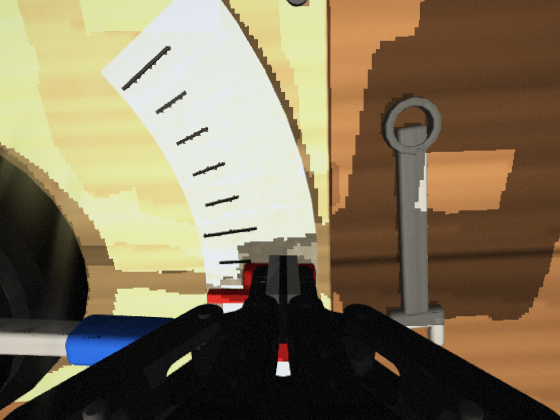

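The wrist view shows the pointer at (225,297) just short of the lever, whose tip is hidden behind the finger linkage. I advance 0.052 rad, then retreat and check.

>>> jog_arm(targets=[[[-0.11,0.009,0],[0,0,0.09],0],[[-0.22,0.017,0],[0,0,0.19],0],[[-0.33,0.023,0],[0,0,0.28],0],[[-0.39,0.026,0],[0,0,0.33],0],[[-0.44,0.029,0],[0,0,0.37],0],[[-0.44,0.029,0],[0,0,0.37],0]])

```text
time: 21.98
tool_pos: [0.5639, 0.0682, 0.0523]
tool_rot: [0.0, 0.054, 0.999, -0.0]
contact_force: [-1.1, 0.7, 0.8]
gripper_width: 0.001
grasp_force: 0.2
```

```bash
python3 -c "
from h import *
where()"
```

```text
t 21.975 r 0.212 ang 88.95 yaw 83.8 z 0.0523 tang F -1.12 F [-1.1   0.67  0.84] est lever rad 0.358
```

>>> jog_arm(targets=[[[0.2,0,0],[0,0,0],0],[[0.5,0,0],[0,0,0],0],[[1,0,0],[0,0,0],0],[[1.2,0,-2],[0,0,0],0],[[1.2,0,-4],[0,0,0],0],[[1.2,0,-5],[0,0,0],0],[[1.2,0,-5],[0,0,0],0],[[1.2,0,-5],[0,0,0],0]])

```text
time: 22.98
tool_pos: [0.5326, 0.0715, 0.1756]
tool_rot: [-0.001, 0.054, 0.999, -0.0]
contact_force: [-0.7, 0.4, 0.2]
gripper_width: -0.004
grasp_force: 0.0
```

>>> jog_arm(targets=[[[0,0,-1],[0,0,0],0],[[0,0,-1],[0,0,0],0],[[0,0,-1],[0,0,0],0],[[0,0,-1],[0,0,0],0]])

```text
time: 23.48
tool_pos: [0.533, 0.0715, 0.2005]
tool_rot: [-0.001, 0.054, 0.999, -0.0]
contact_force: [-0.2, 0.0, -0.9]
gripper_width: -0.002
grasp_force: 0.0
```

```bash
python3 - <<'E'
from h import *
st=state();where();im,d=grab_frame("wrist");m,m2=mask(im,"red"),mask(im,"blue")
for q in(m,m2):
    k,l,s,ce=cv2.connectedComponentsWithStats(q);print([(s[i].tolist(),ce[i].round(1).tolist()) for i in range(1,k) if s[i][4]>20])
ys,xs=np.where((m>0)|(m2>0));cx,cy=int(np.median(xs)),int(np.median(ys));y0,x0=max(cy-60,0),max(cx-80,0);print("crop origin",x0,y0,"x5")
cv2.imwrite("pics/w6.png",cv2.resize(im[y0:y0+120,x0:x0+160,::-1],None,fx=5,fy=5,interpolation=cv2.INTER_CUBIC))
np.savez("w6.npz",im=im,p=st["tool_pos"],q=st["tool_rot"])
E
```

```text
t 23.475 r 0.2169 ang 97.15 yaw 83.81 z 0.2005 tang F -0.23 F [-0.24  0.04 -0.94] est lever rad 0.213
[([243, 225, 58, 31, 1207], [278.1, 239.3])]
[([179, 242, 62, 20, 974], [205.0, 251.9])]
crop origin 181 186 x5
```

View pics/w6.png

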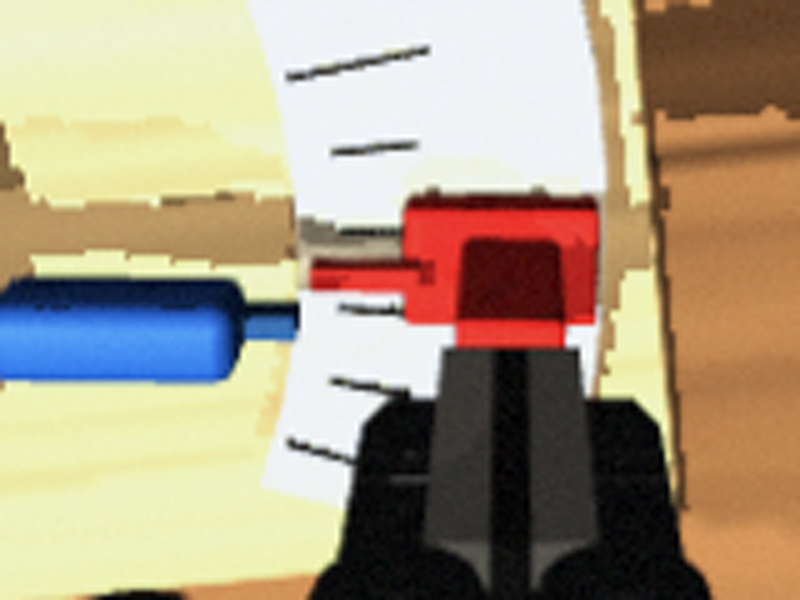

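The crop shows the lever's tip end at (240.6,250.4) and the marker's pointer end at (243,240.8) in full-image pixels. They sit at different heights, so I cast rays onto each plane.

```bash
python3 - <<'E'
from h import *
z=np.load("w6.npz");cam=pose("wrist",{"tool_pos":z["p"],"tool_rot":z["q"]})
a=np.radians(83.8);t=np.array([np.sin(a),-np.cos(a)]);r=np.array([np.cos(a),np.sin(a)])
L=plane([(240.6,250.4)],.07,cam)[0,:2];M=plane([(243,240.8)],.044,cam)[0,:2]
print(L,M,"marker-lever tangential(cw+)",(M-L)@t,"radial",(M-L)@r,"rad",np.hypot(*(L-C)),np.hypot(*(M-C)))
# second view
st=state();im,d=grab_frame("scene");save("s7.png",im);cam=pose("scene")
print([plane([p],z,cam)[0].round(4).tolist() for p,z in(((0,0),.07),)])
cv2.imwrite("pics/s7c.png",cv2.resize(im[150:215,220:310,::-1],None,fx=8,fy=8,interpolation=cv2.INTER_CUBIC))
E
```

```text
[0.57668076 0.02722783] [0.57799685 0.0261468 ] marker-lever tangential(cw+) 0.0014251426242967108 radial -0.0009325737244552945 rad 0.17173983580801822 0.17079760315831022
[[-0.4288, -0.0067, 0.07]]
```

View pics/s7c.png

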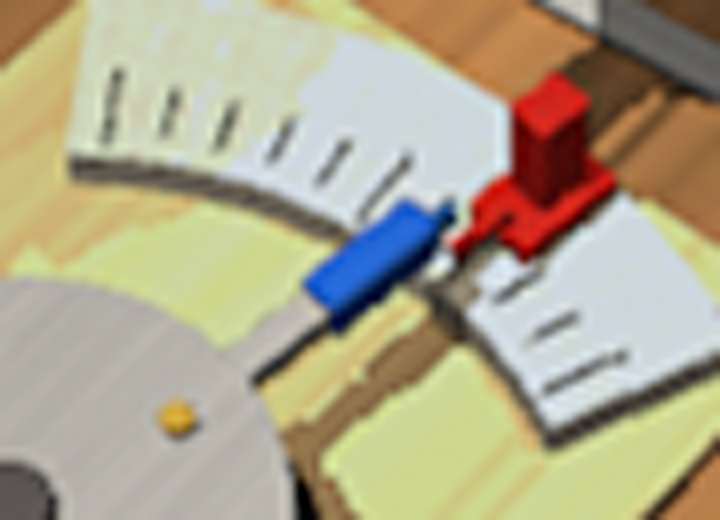

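The scene crop puts the lever tip at about (275.9,176.6) and the pointer tip at about (277.3,181.3). I cross-check with these.

```bash
python3 - <<'E'
from h import *
cam=pose("scene");a=np.radians(83.8);t=np.array([np.sin(a),-np.cos(a)]);r=np.array([np.cos(a),np.sin(a)])
L=plane([(275.9,176.6)],.07,cam)[0,:2];M=plane([(277.3,181.3)],.044,cam)[0,:2]
print(L,M,(M-L)@t,(M-L)@r);s=state();print(s["time"],s["contact_force"],s["joint_vel"].round(3))
E
```

```text
[0.58123151 0.0244943 ] [0.58104746 0.02962647] -0.0007372497927694618 0.005082276106229747
23.575 [-0.10614729  0.50580643  0.96705433] [ 0.002 -0.004 -0.007 -0.001  0.001 -0.   ]
```

The tangential offset is +1.4 mm in the wrist view and -0.7 mm in the scene view, both inside 5 mm, and the arm is clear. I hand in.

```bash
python3 -c "
from h import *
print(job_done())"
```

```text
the job is handed in; nothing more can be done
None
```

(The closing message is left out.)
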